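# Zero the bakery scale and press its calibration cap home

## Robot

A 6-joint arm with a two-finger parallel gripper is mounted at the origin on the work surface. World frame = base frame: x ahead of the robot, y to its left, z up, the work surface at z = 0. Lengths are in m, angles in rad, forces in N, time in s.
With the tool pointing down it reaches from about 0.375 to 0.825 m from the base axis. Payload 5.5 kg.
Tool frame: the origin (TCP) lies midway between the tips of the shut fingers; the grasp point (between the pads) lies 19 mm behind it (manip.grasp_offset is the z of the grasp point in the tool frame, in m); z points along the fingers, y is the line along which they close (so a half turn about z gives the same grasp; the last joint's range is limited). The gripper opens to 85 mm and grips with 20 to 120 N. Pads are 22 mm wide; open, the fingers measure 114 mm over their backs; the gripper's body (76 mm by 85 mm) begins 54 mm behind the grasp point. The pads swing forward as they close: fully open they stand 13 mm farther back than shut.
Start: joints at [-1.148, 0.314, -0.047, 1.21, 0, 1.571], TCP at [0.246, -0.547, 0.231] pointing down, gripper open.
Joint ranges: [-2.67, 2.67], [-0.69, 1.73], [-1.03, 1.25], [-2.08, 2.16], [-1.42, 1.45], [-3.14, 3.14]. Speed limits (rad/s): [2.39, 2.39, 3.01, 3.14, 3.14, 3.14].

## Interface

Orientations are given as a rotation vector (axis times angle).
In Python, from workcell import manip gives the robot as it stands.
- The arm moves only by the tool jog_arm, called after ">>>" as name(argument=value, ...), one argument or row to a line, values as JSON. Schema: {"type":"object","properties":{"ticks":{"type":"string"},"only":{"type":"string"},"quiet":{"type":"boolean"},"lines":{"type":"string"}},"required":["ticks"],"additionalProperties":false}. ticks is a string of 1 to 12 rows, one to a line, with the numbers parted by commas; each row has 7 numbers: a rotation vector rx, ry, rz in units of 0.05 rad, then dx, dy, dz in units of 25 mm, then the opening from 0.0 (shut) to 1.0 (fully open); each row is the pose to reach, as a shift and turn from the pose commanded when the call began, along the tool's axes at that moment; what a row does not reach only later rows make up. A row lasts 1/10 s, in which the tool goes at most 0.05 m and 0.15 rad, less where a joint would pass 70% of its speed; a pose out of reach is approached as far as the arm can. The fingers move at their own pace and stop on an object; the grip force is fixed at half the most. Time passes only in rows, so rows that do not move let the fingers close. The tool returns the time, the measured TCP pose, the force, the opening and the grip force at its end. only (a regular expression) keeps the lines of the reply that match it, lines (a string "A,B") keeps lines A to B, and quiet returns only ok. Input that does not fit is refused with a message, and nothing moves.
- manip.observe(): the state, without advancing time (a new reading comes with each control period).
- manip.grab_frame(name): name is "scene" or "top" or "wrist"; returns the picture (384x512x3 uint8, red, green, blue); there is no depth.
- manip.camera_model(name): a dict with "K" (3x3 intrinsics, pixels), "R" (3x3) and "t" (3): a world point X has camera coordinates R X + t; the wrist camera has in their place "hand_eye" (4x4, takes a point from camera to tool coordinates, whose origin is the TCP and whose axes are the flange's). Camera axes: x right, y down, z forward; pixel columns grow to the right and rows downward; lengths in m; the calibration is good to about 2 mm. A picture is of the moment at which its call begins: read the wrist's pose just before it. camera_model takes no time and is no camera call.
- manip.finish_job(): hands the job in; it is judged then, once.
The state is a dict: "time_s": time; "q": joint angles; "dq": joint speeds; "effort": joint torques, N m; "position": TCP position; "orientation": TCP orientation; "wrist_force": force on the tool from outside, world axes, zero at the start; "wrist_torque": the same for the moment, N m; "grip_width": opening from 0.0 (shut) to 1.0 (fully open); "finger_force": force on a finger pad.
Only numpy, scipy, OpenCV 4.12 (cv2) and the standard library are available. Lean on these libraries where they do the work, as an engineer would, in place of code of your own. Each camera call takes 0.05 s, during which the arm holds its last target. There are 200 camera calls.

## Task

Get the bench scale ready: first turn its tare knob until the pointer stands on the thick zero mark, then pick up the loose ribbed round cap and press it straight down over the stud on the scale until it clicks and sits fully home. Keep pressing it down firmly after the click and finish like that, with the gripper still on the cap and pushing, not letting go; leave the zero setting and everything else on the bench as they are.

Things in the scene. Friction and masses are not known exactly. Their poses are not given: they have to be found in the camera images.
- scale: bench scale, fixed. White housing 360 x 320 mm, 50 mm high; metal weighing platter on its far part, 72 mm high. Origin on the bench, 100 mm behind the housing's front edge, at mid-width; x points from the front edge to the platter, y left, z up. Near the front edge: tare dial (axis at x -30, y -75 mm) and stud (x -30, y +85 mm)
- tare (a joint): angle of the tare knob and its pointer (rad): 0 = pointer on the zero mark (pointing along the scale's +x, towards the platter); positive = turned clockwise as seen from above; stops at -1.6 and 1.6. It always starts clockwise of zero, so it has to be turned anticlockwise by this angle. Light friction (0.06 N m), stays where it is left
- tare_grip (a point): point on the knob's axis at the height to grip it, 36 mm above the housing top. The knob is black: a 48 mm disc carrying an upright finger bar 44 mm long, 14 mm thick, its flat sides from 11 to 45 mm above the housing. The bar lies along the pointer. This point's x axis points along the pointer, z up
- tare_tip (a point): tip of the thin pointer, 54 mm from the knob's axis, just above the paper dial
- zero_mark (a point): outer end of the thick long zero mark on the round white dial (114 mm across), 54 mm from the knob's axis on the side towards the platter; the other marks are thin and short, 0.25 rad apart
- stud: upright steel stud on the scale: 19 mm thick, 20 mm tall, tapered tip, four spring balls round it, on a foot 34 mm across. Origin on its axis at the foot's top, the seat for the cap's rim, 62 mm above the bench, 12 above the housing. Cap needs about 10 N: force rises with its rim 13 mm above the seat, drops below 9; from 5 mm the balls pull the cap down (click, to 13 N); rises again at the seat
- cap: loose snap cap of white plastic, 30 g: a plain cylinder with fine ribs, 40 mm across and 34 mm tall, closed flat top, open at the bottom (mouth 22 mm wide, bore 24 mm deep). Stands on the bench mouth down; origin at the centre of its bottom rim, z up to the closed top. Grip it across its sides; tips may reach down to a few mm above the rim
- cutter: steel pastry cutter, a thin ring 60 mm across and 28 mm tall, origin under its centre; bystander
- plug: solid stepped white plastic plug, a narrow stem (30 mm) with a wider flat head (42 mm) on top, 46 mm tall, origin under its centre; NOT the cap; bystander
- tin: closed tin, 64 mm across, 70 mm tall, origin under its centre; bystander
- shaker: glass shaker with metal top, 48 mm across, 85 mm tall, origin under its centre; bystander
- bowl: small metal bowl, 130 mm across, 50 mm tall, origin under its centre; bystander
- brush: pastry brush lying flat, about 200 mm long along its own x, origin at its middle; bystander

How it is judged:
By the outcome, as a careful person would: the job done as asked, in the order asked, and still so for the second after the job is handed in, while the arm keeps its last pose, push and grip.
It also fails if it takes over 51 s, if anything falls off the work surface, if the arm or the gripper's body presses on something with over 40 N, if the wrist force passes 120 N, or if a joint passes its speed limit or range.

## Working session

There is one attempt and no reset: what is moved stays moved. The work goes in short steps, Python scripts to look and compute and a tool call to move; the robot and the scene stay as the last step left them, time stands still between calls to the robot, and variables do not carry over. Pictures are saved under pics/ and viewed, at most 10 in all, crops included, and the job is handed in when it is done.

```bash
ls; mkdir -p pics; python3 - <<'E'
from workcell import manip
import cv2,numpy as np
s=manip.observe(); print(s)
print(manip.grasp_offset)
for n in ("scene","top","wrist"):
    f=manip.grab_frame(n); cv2.imwrite(f"pics/{n}0.png",f[:,:,::-1]); m=manip.camera_model(n); print(n,m)
E
```

```text
pics
workcell.py
{'time_s': 0.0, 'q': array([-1.14799526e+00,  3.14217385e-01, -4.80730692e-02,  1.21016829e+00,
       -1.41625668e-05,  1.57080320e+00]), 'dq': array([-0.00123447, -0.00089282, -0.00042432, -0.0008765 ,  0.00057357,
        0.00069316]), 'effort': array([ 1.11627654e-03, -5.39584136e+01,  3.39751303e+01,  1.91883993e-02,
        1.71374736e-04,  6.49137384e-07]), 'position': array([ 0.24595538, -0.54665616,  0.23044235]), 'orientation': array([-3.07007042e+00, -6.58847703e-01,  5.69397148e-04]), 'wrist_force': array([-0.15783666, -0.09036247, -0.07256001]), 'wrist_torque': array([ 0.02288162, -0.00829389, -0.05686617]), 'finger_force': 0.0, 'grip_width': 0.9993938845848428}
-0.0187
scene {'K': array([[400.59864242,   0.        , 253.11233974],
       [  0.        , 400.59864242, 200.19293517],
       [  0.        ,   0.        ,   1.        ]]), 'R': array([[ 2.09988502e-01,  9.77703828e-01, -2.33002935e-04],
       [ 6.49301727e-01, -1.39633381e-01, -7.47602693e-01],
       [-7.30966550e-01,  1.56836681e-01, -6.64146188e-01]]), 't': array([-0.10192793, -0.
[... 211 characters left out ...]
494, -0.99992846, -0.01132988],
       [-0.9871175 , -0.00197307, -0.15998484],
       [ 0.15995105,  0.01179746, -0.98705445]]), 't': array([0.00684523, 0.54923112, 1.47162151])}
wrist {'K': array([[267.77398924,   0.        , 256.61284404],
       [  0.        , 267.77398924, 186.09617429],
       [  0.        ,   0.        ,   1.        ]]), 'hand_eye': array([[ 1.70043588e-03, -9.49706190e-01, -3.13137767e-01,
         8.02788624e-02],
       [ 9.99997916e-01,  1.96865258e-03, -5.40366648e-04,
        -2.61908330e-04],
       [ 1.12964902e-03, -3.13136195e-01,  9.49707559e-01,
        -1.42225415e-01],
       [ 0.00000000e+00,  0.00000000e+00,  0.00000000e+00,
         1.00000000e+00]])}
```

View pics/top0.png

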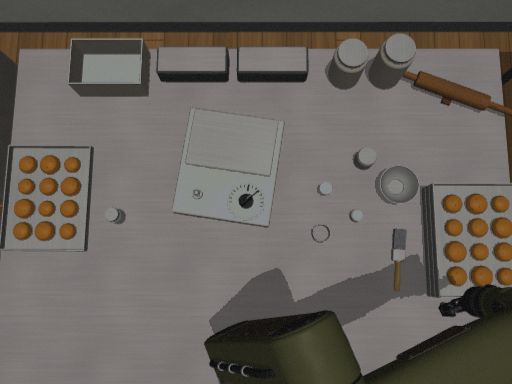

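View pics/scene0.png

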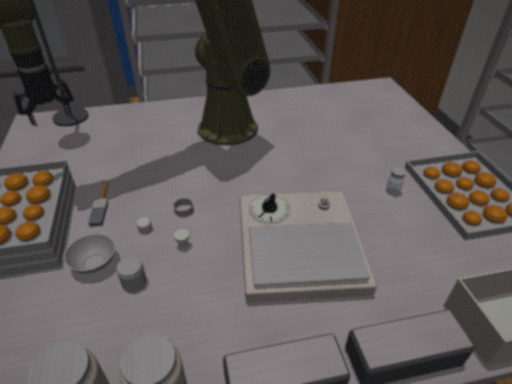

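The top view shows the scale with its dial near (246,202) and the stud near (197,194). There are two white pieces, at (325,188) and (356,215). In the scene view they are at (182,236), which looks stepped, and (144,224). I'll zoom in to confirm which is which and measure.

```bash
cat > h.py <<'E'
import numpy as np,cv2
from scipy.spatial.transform import Rotation as Ro
from workcell import manip
def cam(n,s=None):
    m=manip.camera_model(n)
    if n!="wrist": return m["K"],m["R"],m["t"]
    T=np.eye(4);T[:3,:3]=Ro.from_rotvec(s["orientation"]).as_matrix();T[:3,3]=s["position"]
    M=np.linalg.inv(T@m["hand_eye"]);return m["K"],M[:3,:3],M[:3,3]
def cast(c,uv,z):
    K,R,t=c;o=-R.T@t;d=R.T@np.linalg.solve(K,[uv[0],uv[1],1.]);return o+d*(z-o[2])/d[2]
def proj(c,X):
    K,R,t=c;p=K@(R@np.asarray(X)+t);return p[:2]/p[2]
E
python3 - <<'E'
from h import *
a=cv2.imread("pics/top0.png");b=cv2.imread("pics/scene0.png")
t=cam("top")
for nm,uv,z in [("dial",(246,202),.06),("stud",(197,194),.075),("w1",(325,188),.04),("w2",(356,215),.034),("FL",(174,213),.05),("FR",(268,224),.05),("BL",(192,109),.05),("BR",(284,121),.05)]: print(nm,cast(t,uv,z).round(3))
r=lambda i,x,y,w,h,f:cv2.resize(i[y:y+h,x:x+w],None,fx=f,fy=f,interpolation=cv2.INTER_CUBIC)
o=np.zeros((600,800,3),np.uint8)
def put(im,x,y): o[y:y+im.shape[0],x:x+im.shape[1]]=im
put(r(a,174,170,100,60,5),0,0);put(r(a,305,170,60,60,5),500,0)
put(r(b,120,205,80,50,5),0,300);put(r(b,240,185,80,50,5),400,300)
cv2.imwrite("pics/z1.png",o)
E
```

```text
dial [0.538 0.035 0.06 ]
stud [0.561 0.192 0.075]
w1 [ 0.588 -0.222  0.04 ]
w2 [ 0.5   -0.322  0.034]
FL [0.503 0.268 0.05 ]
FR [ 0.468 -0.036  0.05 ]
BL [0.854 0.219 0.05 ]
BR [ 0.812 -0.089  0.05 ]
```

View pics/z1.png

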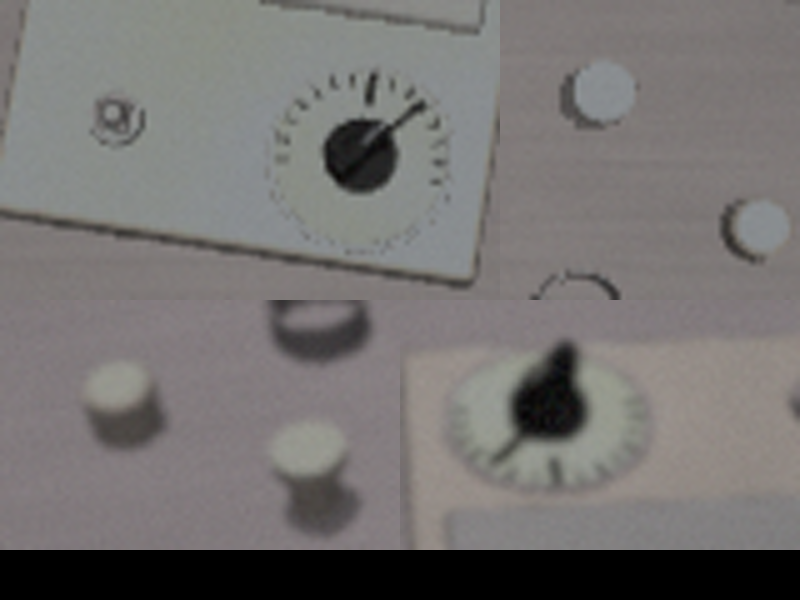

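The crops settle it. The cap is the plain cylinder at top (356,215), and the stepped plug is at top (325,188). The zero mark's end is at top (248.6,184.4) and the pointer tip at about (258.6,190.4), so the tare is about 0.7 rad clockwise. Next I'll move above the dial.

Careful with the scale: shifts go in units of 25 mm and turns go in units of 0.05 rad. That gives: 0.48 m is 19.2, 0.44 m is 17.6.

>>> jog_arm(
  ticks="0,0,0,1.6,-1.2,0,1\n0,0,0,3.2,-2.4,0,1\n0,0,0,4.8,-3.6,0,1\n0,0,0,6.4,-4.8,0,1\n0,0,0,8,-6.2,0,1\n0,0,0,9.6,-7.6,0,1\n0,0,0,11.2,-8.8,0,1\n0,0,0,12.8,-10,0,1\n0,0,0,14.4,-11.2,0,1\n0,0,0,16,-12.8,0,1\n0,0,0,17.6,-14,0,1\n0,0,0,19.2,-15.2,0,1",
)

```text
time_s: 1.35
position: [0.5222, -0.0127, 0.2313]
orientation: [3.071, 0.66, -0.0]
wrist_force: [1.4, -0.8, 0.2]
grip_width: 1.0
finger_force: 0.0
```

```bash
python3 - <<'E'
from h import *
s=manip.observe();f=manip.grab_frame("wrist");cv2.imwrite("pics/w1.png",f[:,:,::-1]);np.save("w1.npy",np.r_[s["position"],s["orientation"]])
print(s["q"].round(3),s["time_s"])
t=cam("top");c=cast(t,(246,201),.061);z=cast(t,(248.6,184.4),.052);p=cast(t,(258.6,190.4),.052)
print(c,z,p,np.linalg.norm((z-c)[:2]),np.linalg.norm((p-c)[:2]))
ang=lambda v:np.arctan2(v[1],v[0]);print(ang(z-c),ang(p-c))
E
```

```text
[-0.024  0.168 -0.234  1.169 -0.     2.694] 1.35
[0.54078666 0.0352479  0.061     ] [0.59690451 0.02742615 0.052     ] [ 0.57712634 -0.0051537   0.052     ] 0.05666032780144107 0.05434023823032284
-0.13848855569184132 -0.8382787738323947
```

View pics/w1.png

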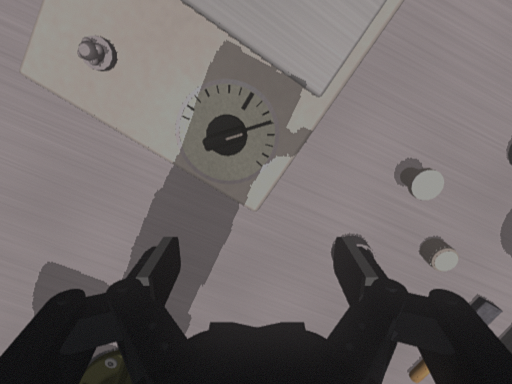

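The wrist view shows the knob disc at about (226,134), the pointer tip at about (272,122), the zero mark's end at about (251,94) and the stud at about (92,52). I'll cross-check these against the top view.

```bash
python3 - <<'E'
from h import *
p=np.load("w1.npy");s=dict(position=p[:3],orientation=p[3:]);w=cam("wrist",s)
a=cv2.imread("pics/w1.png");g=a.max(2)
m=(g[90:170,180:300]<45).astype(np.uint8)
n,l,st,ce=cv2.connectedComponentsWithStats(m)
for i in range(1,n):
    if st[i,4]>8: print(st[i]+[180,90,0,0,0],ce[i]+[180,90])
for nm,uv,z in [("knob",(226,134),.061),("tip",(272,122),.052),("zero",(251.5,93.5),.052),("studtop",(86,48),.082),("FR",(257,210),.05),("cap",(445,260),.034)]:print(nm,cast(w,uv,z).round(4))
o=np.hstack([cv2.resize(a[80:180,175:295],None,fx=3.3,fy=3.3,interpolation=2),cv2.resize(a[20:120,60:180],None,fx=3.3,fy=3.3,interpolation=2)]);cv2.imwrite("pics/z2.png",o)
E
```

```text
[242  93  11  16  44] [247.20454545 100.93181818]
[ 204  115   67   40 1240] [226.44354839 134.93870968]
knob [0.5444 0.0366 0.061 ]
tip [ 0.5781 -0.0068  0.052 ]
zero [0.597 0.028 0.052]
studtop [0.5685 0.1922 0.082 ]
FR [ 0.4681 -0.0373  0.05  ]
cap [ 0.5031 -0.3243  0.034 ]
```

View pics/z2.png

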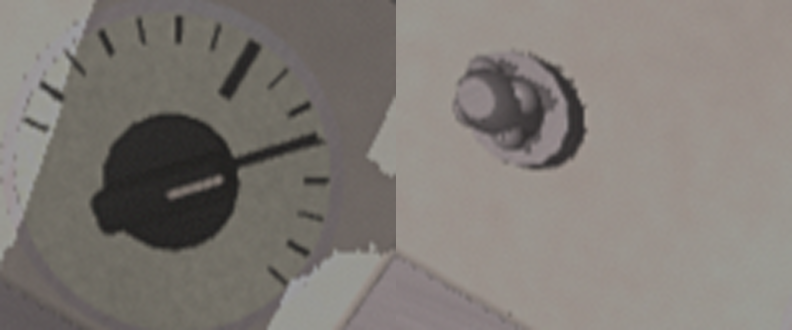

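Both views agree to about 3 mm: axis at about (0.543,0.036), scale yaw about -0.145 and tare about 0.7. Next I'll align the fingers across the bar above the knob.

To row units: 0.1 m is 4, 0.03 m is 1.2, -1.8 rad is -36.

>>> jog_arm(
  ticks="0,0,-3,0.4,-0.4,0.4,0.5\n0,0,-6,0.8,-0.8,0.8,0.5\n0,0,-9,1.2,-1.16,1.2,0.5\n0,0,-12,1.2,-1.16,1.6,0.5\n0,0,-15,1.2,-1.16,2,0.5\n0,0,-18,1.2,-1.16,2.4,0.5\n0,0,-21,1.2,-1.16,2.8,0.5\n0,0,-24,1.2,-1.16,3.2,0.5\n0,0,-27,1.2,-1.16,3.6,0.5\n0,0,-30,1.2,-1.16,4,0.5\n0,0,-33,1.2,-1.16,4,0.5\n0,0,-36,1.2,-1.16,4,0.5",
)

```text
time_s: 2.6
position: [0.5367, 0.0236, 0.1306]
orientation: [-1.384, -2.819, 0.001]
wrist_force: [-0.1, 0.2, 0.1]
grip_width: 0.502
finger_force: 0.0
```

>>> jog_arm(
  ticks="0,0,-1.14,0,0,0,0.5\n0,0,-1.14,0,0,0,0.5\n0,0,-1.14,0,0,0,0.5",
)

```text
time_s: 2.9
position: [0.5372, 0.0238, 0.1311]
orientation: [-1.314, -2.853, 0.0]
wrist_force: [0.4, -0.2, -0.4]
grip_width: 0.501
finger_force: 0.0
```

```bash
python3 - <<'E'
from h import *
s=manip.observe();f=manip.grab_frame("wrist");a=f[:,:,::-1].copy();cv2.imwrite("pics/w2.png",a);np.save("w2.npy",np.r_[s["position"],s["orientation"]])
print(s["q"].round(3),s["time_s"],s["position"],Ro.from_rotvec(s["orientation"]).as_matrix().round(3))
w=cam("wrist",s)
print([proj(w,X).round() for X in [(.543,.036,.095),(.543,.036,.061),(.565,.194,.082)]])
E
```

```text
[ 0.044  0.26  -0.355  0.956  0.     0.908] 2.9 [0.53717647 0.02376406 0.13113923] [[-0.65  0.76 -0.  ]
 [ 0.76  0.65  0.  ]
 [ 0.   -0.   -1.  ]]
[array([273., 208.]), array([271., 192.]), array([461.,  48.])]
```

View pics/w2.png

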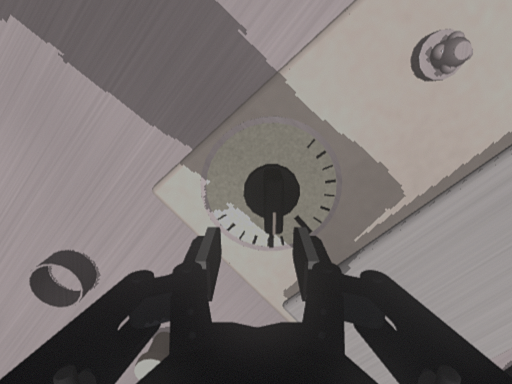

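The knob disc is at (271,191), where it was projected to be, and the bar is parallel to the finger pads. I'll centre, descend and grip.

>>> jog_arm(
  ticks="0,0,0,0.22,0.492,0,0.5\n0,0,0,0.22,0.492,0.8,0.5\n0,0,0,0.22,0.492,1.76,0.5\n0,0,0,0.22,0.492,2.52,0.5\n0,0,0,0.22,0.492,2.52,0\n0,0,0,0.22,0.492,2.52,0\n0,0,0,0.22,0.492,2.52,0\n0,0,0,0.22,0.492,2.52,0",
)

```text
time_s: 3.75
position: [0.5429, 0.0364, 0.0686]
orientation: [-1.312, -2.854, -0.0]
wrist_force: [-2.0, 0.7, -3.8]
grip_width: 0.151
finger_force: 59.8
```

Gripped. Now I'll turn it anticlockwise by about 0.71 rad.

To row units: -0.71 rad is -14.2.

>>> jog_arm(
  ticks="0,0,-2,0,0,0,0\n0,0,-4.4,0,0,0,0\n0,0,-6.8,0,0,0,0\n0,0,-9.2,0,0,0,0\n0,0,-11.6,0,0,0,0\n0,0,-13.4,0,0,0,0\n0,0,-14.2,0,0,0,0\n0,0,-14.2,0,0,0,0\n0,0,-14.2,0,0,0,0",
)

```text
time_s: 4.65
position: [0.5425, 0.0357, 0.0686]
orientation: [-0.24, -3.132, 0.001]
wrist_force: [-5.0, -2.0, 0.4]
grip_width: 0.151
finger_force: 60.4
```

```bash
python3 - <<'E'
from h import *
s=manip.observe();a=manip.grab_frame("wrist")[:,:,::-1].copy();np.save("w3.npy",np.r_[s["position"],s["orientation"]])
t=manip.grab_frame("top")[:,:,::-1]
print(s["q"].round(3),Ro.from_rotvec(s["orientation"]).as_matrix()[:,0].round(4))
cv2.imwrite("pics/w3.png",a);cv2.imwrite("pics/top3.png",t)
o=cv2.resize(a[100:384,120:400],None,fx=2.1,fy=2.1,interpolation=2)[:600];cv2.imwrite("pics/z3.png",o)
E
```

```text
[ 0.066  0.331 -0.417  0.823 -0.001  0.219] [-9.883e-01  1.525e-01  8.000e-04]
```

View pics/z3.png

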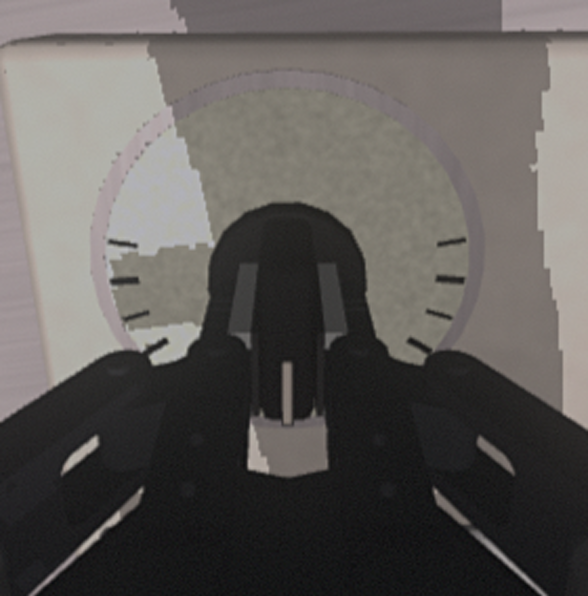

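The side marks sit symmetrically at (122,243)/(452,241) and (125,281)/(449,279), so the tool is within about 0.006 rad of aligned with the dial. I'll release, lift and check the pointer itself.

To row units: -0.08 m is -3.2, -0.13 m is -5.2.

>>> jog_arm(
  ticks="0,0,0,0,0,0,0.5\n0,0,0,0,0,0,0.5\n0,0,0,0,0,0,0.5\n0,0,0,0,0,-1.6,0.5\n0,0,0,-1.2,0,-3.2,0.5\n0,0,0,-2.4,0,-4.8,0.5\n0,0,0,-2.8,0,-5.2,0.5\n0,0,0,-2.8,0,-5.2,0.5",
)

```text
time_s: 5.55
position: [0.6158, 0.0255, 0.201]
orientation: [0.239, 3.126, 0.001]
wrist_force: [-0.7, 0.2, -0.4]
grip_width: 0.503
finger_force: 0.0
```

```bash
python3 - <<'E'
from h import *
s=manip.observe();a=manip.grab_frame("wrist")[:,:,::-1].copy();np.save("w4.npy",np.r_[s["position"],s["orientation"]])
cv2.imwrite("pics/w4.png",a);w=cam("wrist",s)
X=np.array([.543,.036]);u=np.array([np.cos(-.15),np.sin(-.15)])
c=proj(w,[*X,.061]);p=proj(w,[*(X+.054*u),.052]);st=proj(w,[.565,.194,.07]);print(s["position"],c,p,st)
x,y=(c-45).astype(int);k,l=(st-35).astype(int);x=max(x,0);y=max(y,0);k=max(k,0);l=max(l,0);print(x,y,k,l)
o=np.zeros((500,800,3),np.uint8);A=cv2.resize(a[y:y+100,x:x+100],None,fx=5,fy=5,interpolation=2);B=cv2.resize(a[l:l+60,k:k+60],None,fx=5,fy=5,interpolation=2)
o[:A.shape[0],:A.shape[1]]=A;o[:B.shape[0],500:500+B.shape[1]]=B;cv2.imwrite("pics/z4.png",o)
E
```

```text
[0.61578971 0.02548277 0.2010279 ] [255.37129659 104.57388491] [255.49895867 155.53133551] [419.18244943 102.71089805]
210 59 384 67
```

View pics/z4.png

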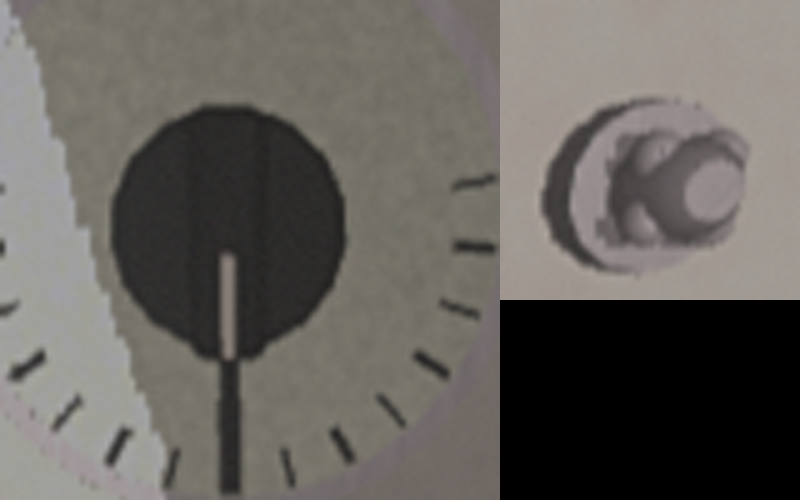

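The pointer (zoom x≈229) runs straight into the thick mark (x≈231), and the neighbouring marks at 172 and 289 are symmetric about it. I'll measure the residual, and the stud's position too.

```bash
python3 - <<'E'
from h import *
p=np.load("w4.npy");s=dict(position=p[:3],orientation=p[3:]);w=cam("wrist",s)
g=cv2.imread("pics/w4.png").max(2).astype(float)
for r in range(130,162,2):
    x=np.arange(246,266);v=np.clip(g[r,246:266].max()*.8-g[r,246:266],0,None);print(r,round((v*x).sum()/max(v.sum(),1e-6),2) if v.sum()>0 else None,g[r,250:262].astype(int))
m=(g[70:130,215:295]<60).astype(np.uint8);n,l,st,ce=cv2.connectedComponentsWithStats(m);print(st[1:],ce[1:]+[215,70])
# stud foot ellipse in zoom: center approx ; top centre
for nm,uv,z in [("foot",((655-500)/5+384,186/5+67),.062),("top",((714-500)/5+384,191/5+67),.082),("disc",(228.5/5+210,222/5+59),.061),("zero",(230.5/5+210,495/5+59),.052)]:print(nm,cast(w,uv,z).round(4))
E
```

```text
130 255.3 [ 75  59  58  49  68 109  93  54  57  57  59  85]
132 255.45 [123 125 126 106  56  41  42  62 115 119 120 122]
134 255.48 [119 122 125 108  60  42  42  63 116 122 120 119]
136 255.46 [118 119 120 105  58  43  41  63 117 122 118 116]
138 255.52 [118 118 120 109  60  44  42  58 111 121 120 119]
140 255.4 [117 118 118  86  51  46  44  49  97 120 125 122]
142 255.44 [120 118 118  87  51  45  42  47  95 114 120 117]
144 255.35 [120 120 118  84  50  44  45  49  99 118 122 120]
146 255.56 [120 120 120 101  57  45  43  50  98 118 118 120]
148 255.58 [118 119 121 104  57  43  42  47  97 119 122 120]
150 255.56 [115 118 118 102  57  45  44  49  99 123 124 121]
152 255.62 [118 120 121 102  59  46  46  47  95 118 120 117]
154 255.57 [119 120 120 101  58  44  44  49  98 117 120 119]
156 255.58 [120 121 120 100  56  45  42  47  97 119 121 119]
158 255.0 [113 117 120 117  98  93  96  96 104 117 117 116]
160 None [112 111 111 113 112 113 113 114 112 112 110 114]
[[  18   11   46   49 1699]] [[255.38375515 103.891701  ]]
foot [0.5667 0.1945 0.062 ]
top [0.567  0.1943 0.082 ]
disc [0.5419 0.0365 0.061 ]
zero [0.5992 0.0282 0.052 ]
```

The pointer lies on the mark to within about 0.2 px (roughly 4 mrad), so zero is set. The stud measures (0.567,0.194). Next I'll move above the cap with the same orientation.

>>> jog_arm(
  ticks="0,0,0,0.24,-1.6,0,0.8\n0,0,0,0.52,-3.2,0,0.8\n0,0,0,0.8,-4.8,0,0.8\n0,0,0,1.04,-6.4,0,0.8\n0,0,0,1.32,-8,0.4,0.8\n0,0,0,1.6,-9.6,0.8,0.8\n0,0,0,1.84,-11.2,1.2,0.8\n0,0,0,2.12,-12.8,1.6,0.8\n0,0,0,2.36,-14,2,0.8\n0,0,0,2.36,-14.48,2.4,0.8\n0,0,0,2.36,-14.48,2.4,0.8\n0,0,0,2.36,-14.48,2.4,0.8",
)

```text
time_s: 6.8
position: [0.4987, -0.322, 0.1374]
orientation: [-0.238, -3.131, -0.003]
wrist_force: [-0.0, -0.1, 0.3]
grip_width: 0.8
finger_force: 0.0
```

```bash
python3 - <<'E'
from h import *
s=manip.observe();a=manip.grab_frame("wrist")[:,:,::-1].copy();np.save("w5.npy",np.r_[s["position"],s["orientation"]])
w=cam("wrist",s);print(s["position"],[proj(w,[.502,-.323,z]).round() for z in (0,.034)],proj(w,s["position"]))
cv2.imwrite("pics/w5.png",a)
c=proj(w,[.502,-.323,.034]).astype(int);x,y=c-45;m=(a[y:y+90,x:x+90].min(2)>150).astype(np.uint8)
n,l,st,ce=cv2.connectedComponentsWithStats(m)
for i in range(1,n):
    if st[i,4]>60: print(st[i]+[x,y,0,0,0],ce[i]+[x,y],cast(w,ce[i]+[x,y],.034).round(4))
E
```

```text
[ 0.49868709 -0.32195496  0.13742887] [array([255., 179.]), array([255., 189.])] [255.75768049 239.53842166]
[236 173  20  12 125] [244.76 178.68] [ 0.4897 -0.3314  0.034 ]
```

View pics/w5.png

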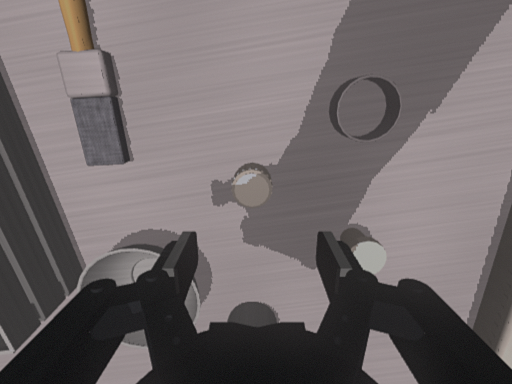

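The cap top is at about (252,188) with a radius of about 19 px. The bowl is at lower left and its rim may be close to the left finger, so I'll compute the clearance.

```bash
python3 - <<'E'
from h import *
p=np.load("w5.npy");s=dict(position=p[:3],orientation=p[3:]);w=cam("wrist",s)
a=cv2.imread("pics/w5.png")[155:222,215:292];g=cv2.resize(cv2.cvtColor(a,6),None,fx=4,fy=4,interpolation=2)
c=cv2.HoughCircles(cv2.GaussianBlur(g,(9,9),2),cv2.HOUGH_GRADIENT,1,20,param1=80,param2=15,minRadius=60,maxRadius=100)
for q in c[0][:3]:
    uv=q[:2]/4+[215,155];print(uv,q[2]/4,cast(w,uv,.034).round(4))
print("r px expected",[proj(w,[.5,-.323+d,.034])[0] for d in (.02,-.02)])
t=cam("top");print("bowl",cast(t,(398,184),.05),"wrist",cast(w,(140,297),.05),"rim right",cast(w,(198,300),.05))
E
```

```text
Traceback (most recent call last):
TypeError: 'NoneType' object is not subscriptable
```

```bash
python3 - <<'E'
from h import *
p=np.load("w5.npy");s=dict(position=p[:3],orientation=p[3:]);w=cam("wrist",s)
print("r px expected",[proj(w,[.5,-.323+d,.034])[0] for d in (.02,-.02)])
t=cam("top");print("bowl",cast(t,(398,184),.05),"wrist",cast(w,(140,297),.05),"rim right",cast(w,(198,300),.05))
for uv in [(252,188)]: print(cast(w,uv,.034))
a=cv2.imread("pics/w5.png")[155:222,215:292];o=cv2.resize(a,None,fx=8,fy=8,interpolation=2);cv2.imwrite("pics/z5.png",o)
E
```

```text
r px expected [np.float64(275.5487519732596), np.float64(234.6438193491634)]
bowl [ 0.59940536 -0.45759698  0.05      ] wrist [ 0.59547476 -0.45868085  0.05      ] rim right [ 0.60830458 -0.39983332  0.05      ]
[ 0.50001212 -0.32596266  0.034     ]
```

View pics/z5.png

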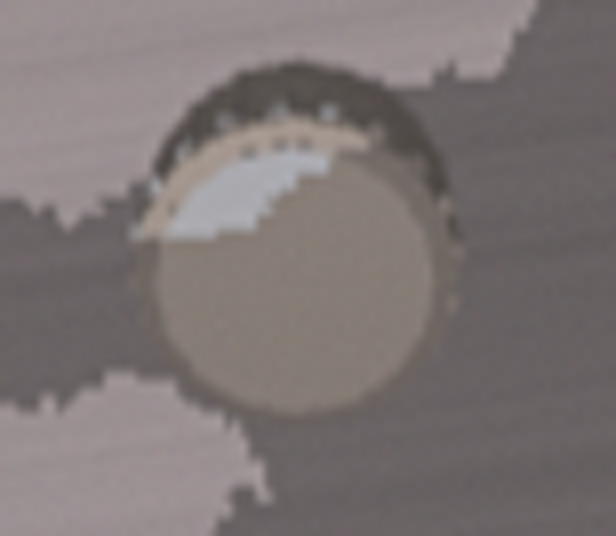

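Zoomed, the cap's top face is centred at (252.2,190.0) px, giving the cap at (0.502,-0.326), at least 60 mm clear of the bowl and plug. I'll descend partway first.

```bash
python3 -c "
from h import *
s=manip.observe();print(s['position'],s['time_s'])"
```

```text
[ 0.49934668 -0.32189555  0.13807292] 6.85
```

>>> jog_arm(
  ticks="0,0,0,-0.14,-0.14,0.8,0.8\n0,0,0,-0.14,-0.14,2,0.8\n0,0,0,-0.14,-0.14,3.2,0.8\n0,0,0,-0.14,-0.14,3.2,0.8\n0,0,0,-0.14,-0.14,3.2,0.8",
)

```text
time_s: 7.35
position: [0.5025, -0.3262, 0.0588]
orientation: [-0.236, -3.132, -0.001]
wrist_force: [-0.3, -0.1, 0.3]
grip_width: 0.799
finger_force: 0.0
```

To row units: 0.055 m is 2.2, 0.03 m is 1.2.

>>> jog_arm(
  ticks="0,0,0,0,0,1.2,0.8\n0,0,0,0,0,2.2,0.8\n0,0,0,0,0,2.2,0.8\n0,0,0,0,0,2.2,0.3\n0,0,0,0,0,2.2,0.3\n0,0,0,0,0,2.2,0.3\n0,0,0,0,0,2.2,0.3\n0,0,0,0,0,2.2,0.3",
)

```text
time_s: 8.15
position: [0.504, -0.3284, 0.006]
orientation: [0.238, 3.129, -0.003]
wrist_force: [-0.8, 1.2, 6.0]
grip_width: 0.446
finger_force: 60.2
```

```bash
python3 -c "
from h import *
s=manip.observe();print(s['position'],s['wrist_force'],s['wrist_torque'])"
```

```text
[ 0.50403911 -0.32838707  0.00600141] [-0.79070966  1.23007541  5.987151  ] [0.2104695  0.11071291 0.00391342]
```

Gripped at about 38 mm wide, as expected. I'll lift and measure how the cap sits in the hand.

To row units: -0.19 m is -7.6, -0.17 m is -6.8.

>>> jog_arm(
  ticks="0,0,0,0,0,-0.8,0.3\n0,0,0,0,0,-2,0.3\n0,0,0,0,0,-3.6,0.3\n0,0,0,0,0.8,-5.2,0.3\n0,0,0,0,2.4,-6.8,0.3\n0,0,0,0,4,-7.6,0.3\n0,0,0,0,5.6,-7.6,0.3\n0,0,0,0,5.6,-7.6,0.3\n0,0,0,0,5.6,-7.6,0.3",
)

```text
time_s: 9.05
position: [0.5239, -0.1884, 0.1947]
orientation: [0.235, 3.131, -0.002]
wrist_force: [0.5, -0.3, -0.7]
grip_width: 0.448
finger_force: 60.3
```

```bash
python3 - <<'E'
from h import *
s=manip.observe();a=manip.grab_frame("wrist")[:,:,::-1].copy();np.save("w6.npy",np.r_[s["position"],s["orientation"]])
print(s["position"],s["wrist_force"],s["grip_width"]);w=cam("wrist",s);R=Ro.from_rotvec(s["orientation"]).as_matrix()
for P in [(0,0,-.028),(.02,0,-.028),(0,.02,-.028),(.02,0,.006)]: print(P,proj(w,s["position"]+R@np.array(P)).round(1))
cv2.imwrite("pics/w6.png",a);o=cv2.resize(a[170:320,170:340],None,fx=4,fy=4,interpolation=2);cv2.imwrite("pics/z6.png",o)
E
```

```text
[ 0.52390215 -0.18844941  0.1946797 ] [ 0.49869155 -0.26228074 -0.73271767] 0.4478890984879312
(0, 0, -0.028) [255.6 267.6]
(0.02, 0, -0.028) [255.6 231.6]
(0, 0.02, -0.028) [295.7 267.7]
(0.02, 0, 0.006) [255.8 204.7]
```

View pics/z6.png

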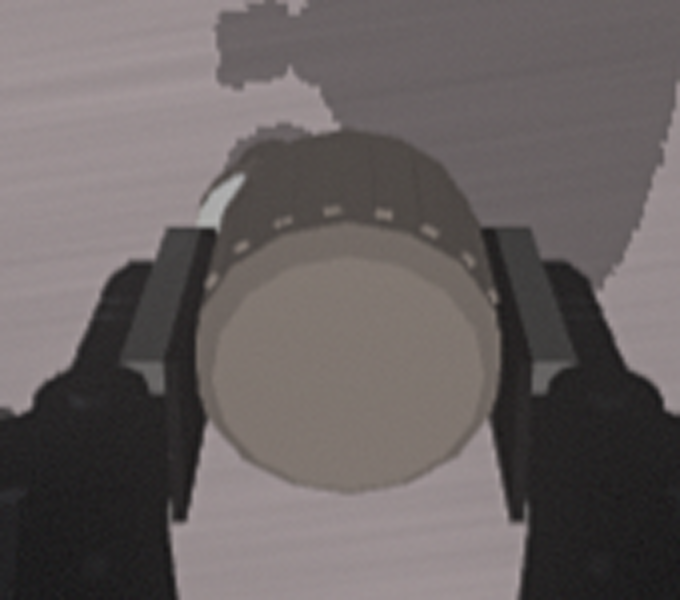

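The cap sits square between the pads. The outer rim is centred at about (257,260) px and the flat top at (257.4,262.6), so it is about +2.8 mm in tool x and central in y. Next I'll move near the stud, with it in front of the cap in the wrist view, and measure it numerically in the same orientation.

To row units: 0.385 m is 15.4, 0.35 m is 14.

>>> jog_arm(
  ticks="0,0,0,-0.16,1.2,0,0.3\n0,0,0,-0.32,2.8,0,0.3\n0,0,0,-0.48,4.4,0,0.3\n0,0,0,-0.64,6,0,0.3\n0,0,0,-0.8,7.6,0,0.3\n0,0,0,-0.96,9.2,0,0.3\n0,0,0,-1.12,10.8,0,0.3\n0,0,0,-1.28,12.4,0,0.3\n0,0,0,-1.52,14,0,0.3\n0,0,0,-1.72,15.4,0,0.3\n0,0,0,-1.72,15.4,0,0.3\n0,0,0,-1.72,15.4,0,0.3",
)

```text
time_s: 10.3
position: [0.6244, 0.1843, 0.1926]
orientation: [-0.239, -3.132, 0.002]
wrist_force: [-0.6, -0.2, 0.0]
grip_width: 0.451
finger_force: 60.4
```

```bash
python3 - <<'E'
from h import *
s=manip.observe();a=manip.grab_frame("wrist")[:,:,::-1].copy();np.save("w7.npy",np.r_[s["position"],s["orientation"]])
print(s["position"]);w=cam("wrist",s);cv2.imwrite("pics/w7.png",a)
c=proj(w,[.567,.1944,.082]);f=proj(w,[.567,.1944,.062]);print(c,f,[proj(w,[.567,.1944+d,.062]).round(1) for d in (-.017,.017)])
x,y=(np.minimum(c,f)-25).astype(int);g=a.max(2)[y:y+60,x:x+50].astype(int);print("origin",x,y)
for r in range(0,60,2): print(y+r,*[("%3d"%v) for v in g[r,::2]])
E
```

```text
[0.62436946 0.18431215 0.19255512]
[257.66332901 123.64439997] [257.60651477 121.88255724] [array([240.7, 124.5]), array([274.6, 119.2])]
origin 232 96
96 117 118 118 117 118 118 118 119 119 118 118 119 118 118 119 117 118 118 118 119 118 119 120 121 120
98 116 116 117 117 120 117 117 117 117 118 118 117 119 116 118 119 116 118 118 118 119 118 119 120 120
100 117 118 116 118 119 118 116 119 117 118 117 119 119 119 118 117 117 118 119 120 117 118 117 120 120
102 117 117 116 116 118 117 118 117 118 116 119 119 118 118 118 118 117 118 117 120 118 118 119 120 120
104 116 117 116 116 116 117 117 116 118 118 111 109 105 105 109 109 118 118 118 119 119 120 119 119 119
106 117 116 116 116 114 115 117 118 112 111 107 116 117 120 120 115 109 111 119 119 119 118 119 122 120
108 116 117 114 115 115 114 116 109 105 119 117 118 116 118 119 120 118 115 110 119 120 119 119 121 120
110 116 117 116 116 115 116 110 113 119 112 113 118 117 119 121 114 1
[... 1622 characters left out ...]
 116 116 117 116 116 117 119 119 118 119 119 118 118 118 120 121 118 118 119
144 118 118 115 117 116 115 117 116 118 117 116 118 118 118 119 119 119 120 119 119 118 119 117 118 119
146 118 116 116 116 116 116 115 116 117 116 116 117 118 117 118 119 120 119 120 118 118 117 116 119 118
148 119 117 117 116 117 116 116 117 118 117 117 117 118 117 119 119 118 117 118 118 117 116 120 120 119
150 118 117 118 119 117 116 116 118 118 118 117 115 116 117 118 119 120 118 117 117 118 118 119 119 119
152 117 117 116 116 119 118 116 119 119 118 117 117 118 118 119 119 120 120 119 117 119 119 120 121 120
154 116 115 116 118 118 118 119 117 118 118 117 117 117 118 118 120 119 121 121 118 118 119 119 122 119
```

The stud measures 0.3 mm or less from the earlier estimate: its top face is centred at (257.3,123.5) against a predicted (257.7,123.6), and the foot spans 242–274 × 104–138. Correcting for the camera bias, the TCP goal is (0.5696,0.193). I'll go above the stud first.

Careful with the scale: shifts go in units of 25 mm and turns go in units of 0.05 rad. That gives: 0.087 m is 3.48, 0.07 m is 2.8.

>>> jog_arm(
  ticks="0,0,0,0.8,0,0,0.3\n0,0,0,1.8,0,0.4,0.3\n0,0,0,2.22,0,1.6,0.3\n0,0,0,2.22,0,2.8,0.3\n0,0,0,2.22,0,3.48,0.3\n0,0,0,2.22,0,3.48,0.3\n0,0,0,2.22,0,3.48,0.3",
)

```text
time_s: 11.05
position: [0.5694, 0.1921, 0.1068]
orientation: [-0.241, -3.132, 0.0]
wrist_force: [0.6, -0.9, 0.6]
grip_width: 0.45
finger_force: 60.4
```

```bash
python3 - <<'E'
from h import *
import time
s=manip.observe();print(s["position"],s["wrist_force"],Ro.from_rotvec(s["orientation"]).as_matrix()[:,[0,2]].round(4).T)
for n in("wrist","scene","top"): cv2.imwrite(f"pics/{n}8.png",manip.grab_frame(n)[:,:,::-1])
R=Ro.from_rotvec(s["orientation"]).as_matrix();top=s["position"]+R@np.array([.0026,0,-.028])
for n in("scene","top"):
    c=cam(n);a=cv2.imread(f"pics/{n}8.png");u=proj(c,top);print(n,u, [proj(c,top+R@np.array(d)).round(1) for d in((.02,0,0),(-.02,0,0),(0,.02,0),(0,-.02,0))])
    x,y=(u-14).astype(int);g=a.max(2)[y:y+28,x:x+28]
    print(x,y)
    for r in range(0,28,1 if n=="top" else 2): print(y+r,*["%3d"%v for v in g[r]])
E
```

```text
[0.5693838  0.19208609 0.10677636] [ 0.55739519 -0.89126957  0.60746896] [[-9.882e-01  1.531e-01  1.000e-04]
 [-2.000e-04 -3.000e-04 -1.000e+00]]
scene [326.62325388 183.09972771] [array([325.2, 178.6]), array([328. , 187.7]), array([333.7, 182.8]), array([319.5, 183.4])]
312 169
169  68  94 121 129 128 113  82  47  31   7  30  25  26  19  16  22  19  15  29  21  24  21  22  20  25  24  30  55
171  90 121 132 136 126 106  68  31  21  24  21  25  19  23  23  25  29  32  32  26  25  24  23  25  25  24  39  73
173  72 108 126 129 117  86  49  33  22  25  15  23  31  45  58  79  88  92  96  98  91  81  65  47  24  19  40  64
175  41  70  95  97  77  50  27  22  30  24  25  33  58  90 117 132 134 138 137 137 135 125 107  68  30  27  28  35
177  21  30  27  32  30  23  23  23  14  24  41  67  94 119 132 136 139 139 138 136 136 133 113  81  41  23  13  27
179  20  24  23  24  12  21  22  13  25  51  85 113 127 134 135 133 132 135 137 136 132 1
[... 3635 characters left out ...]
 113
196  67  66  65  66  64  65  64  66  62  64  63  64  63  64  61  61  56  55  57  53  54  50  51  47  39  47 104 111
197  67  68  64  65  64  65  66  66  65  65  65  63  60  60  59  62  60  57  56  52  52  49  46  44  45  44  69 111
198  66  66  66  65  66  65  64  68  65  63  63  64  64  63  61  62  58  60  54  57  55  50  47  45  43  38  49 104
199  66  67  66  65  67  66  63  64  64  65  64  64  65  65  61  60  60  57  57  60  56  54  49  46  42  41  37  76
200  67  66  67  64  65  67  67  63  66  63  65  62  63  64  60  60  60  61  58  56  55  52  51  45  44  40  41  72
201  68  66  67  66  67  66  67  66  66  63  62  65  65  63  62  63  60  60  61  57  55  57  52  47  48  41  39  47
```

The scene view puts the cap at about column 327 against a predicted 326.6. I'll nudge y by 1 mm and descend gently to feel the entry.

To row units: 0.022 m is 0.88, 0.019 m is 0.76.

>>> jog_arm(
  ticks="0,0,0,0,0.04,0.24,0.3\n0,0,0,0,0.04,0.48,0.3\n0,0,0,0,0.04,0.64,0.3\n0,0,0,0,0.04,0.76,0.3\n0,0,0,0,0.04,0.88,0.3\n0,0,0,0,0.04,0.88,0.3",
)

```text
time_s: 11.8
position: [0.569, 0.1944, 0.0837]
orientation: [-0.238, -3.132, 0.001]
wrist_force: [0.3, 0.8, 0.0]
grip_width: 0.45
finger_force: 60.4
```

```bash
python3 -c "
from h import *
s=manip.observe();print(s['position'],s['wrist_force'],s['wrist_torque'])"
```

```text
[0.56897596 0.19436643 0.08368743] [0.26419128 0.76656882 0.04779156] [-0.00024616  0.00171665  0.00719626]
```

There's no axial force and the rim is already below the stud top, so entry is clean. Continuing down.

To row units: 0.006 m is 0.24, 0.004 m is 0.16.

>>> jog_arm(
  ticks="0,0,0,0,-0.02,0.08,0.3\n0,0,0,0,-0.02,0.16,0.3\n0,0,0,0,-0.02,0.24,0.3\n0,0,0,0,-0.02,0.24,0.3",
)

```text
time_s: 12.2
position: [0.5696, 0.1938, 0.0794]
orientation: [0.238, 3.131, -0.0]
wrist_force: [-2.8, -2.1, 7.3]
grip_width: 0.446
finger_force: 61.3
```

>>> jog_arm(
  ticks="0,0,0,0,0,0.08,0.3\n0,0,0,0,0,0.16,0.3\n0,0,0,0,0,0.16,0.3",
)

```text
time_s: 12.5
position: [0.5689, 0.1935, 0.0744]
orientation: [-0.238, -3.132, 0.001]
wrist_force: [-1.7, -2.5, 1.6]
grip_width: 0.448
finger_force: 60.4
```

```bash
python3 -c "
from h import *
s=manip.observe();print(s['position'],s['wrist_force'],s['wrist_torque'])"
```

```text
[0.56890504 0.19352791 0.07437866] [-1.74398773 -2.53505111  1.64304544] [-0.32879449  0.36734478  0.04281417]
```

The ball bump rose to about 7 N and dropped again, as described. Pressing on to the seat.

>>> jog_arm(
  ticks="0,0,0,0,0,0.08,0.3\n0,0,0,0,0,0.16,0.3\n0,0,0,0,0,0.16,0.3",
)

```text
time_s: 12.8
position: [0.5689, 0.1938, 0.0694]
orientation: [-0.238, -3.132, 0.001]
wrist_force: [-0.0, -1.2, -3.5]
grip_width: 0.445
finger_force: 61.3
```

>>> jog_arm(
  ticks="0,0,0,0,0,0.08,0.3\n0,0,0,0,0,0.16,0.3\n0,0,0,0,0,0.16,0.3",
)

```text
time_s: 13.1
position: [0.5694, 0.1941, 0.068]
orientation: [0.238, 3.132, 0.001]
wrist_force: [-5.2, -2.2, 11.6]
grip_width: 0.448
finger_force: 63.0
```

```bash
python3 -c "
from h import *
s=manip.observe();print(s['position'],s['wrist_force'],s['wrist_torque'])"
```

```text
[0.56940591 0.19414156 0.06798557] [-5.2470973  -2.15438314 11.56741446] [-0.47347773  1.15356279 -0.02648147]
```

The click is through: a 3.5 N pull, then seated at rim ≈ 62 mm with 11.6 N. I'll push more firmly.

>>> jog_arm(
  ticks="0,0,0,0,0,0.04,0.3\n0,0,0,0,0,0.12,0.3\n0,0,0,0,0,0.12,0.3\n0,0,0,0,0,0.12,0.3",
)

```text
time_s: 13.5
position: [0.5695, 0.1942, 0.0679]
orientation: [0.238, 3.131, 0.002]
wrist_force: [-14.4, -3.8, 34.4]
grip_width: 0.45
finger_force: 65.2
```

```bash
python3 -c "
from h import *
s=manip.observe();print(s['position'],s['wrist_force'],s['wrist_torque'])"
```

```text
[0.56947105 0.19418278 0.06786082] [-14.44494124  -3.8194846   34.3600712 ] [-1.12328791e+00  2.91693469e+00  2.46997799e-03]
```

>>> jog_arm(
  ticks="0,0,0,0.04,0,0,0.3\n0,0,0,0.04,0,0,0.3\n0,0,0,0.04,0,0,0.3\n0,0,0,0.04,0,0,0.3",
)

```text
time_s: 13.9
position: [0.5694, 0.1942, 0.0678]
orientation: [0.238, 3.129, 0.001]
wrist_force: [-11.6, -5.5, 32.3]
grip_width: 0.454
finger_force: 64.9
```

```bash
python3 - <<'E'
from h import *
s=manip.observe();print(s['position'],s['wrist_force'],s['wrist_torque'],s['grip_width'])
a=manip.grab_frame("scene")[:,:,::-1];b=cv2.imread("pics/scene8.png");c=cam("scene")
x,y=proj(c,[.597,.028,.052]).astype(int)
d=cv2.absdiff(a[y-14:y+8,x-22:x+22],b[y-14:y+8,x-22:x+22]);print("dial diff mean",d.mean(),d.max())
w=cam("wrist",s);print("wrist px of zero tip",proj(w,[.597,.028,.052]))
E
```

```text
[0.56944769 0.19418002 0.06784259] [-11.61780268  -5.51962964  32.30289026] [-1.21393545  2.26359037 -0.08305709] 0.4536603533895622
dial diff mean 1.93732782369146 17
wrist px of zero tip [ 31.54607176 293.24439397]
```

The cap is seated with a steady 32 N push, the grip is held and the dial is unchanged. Handing in.

```bash
python3 -c "
from workcell import manip
print(manip.finish_job())"
```

```text
the job is handed in; nothing more can be done
None
```

The tare pointer is on the zero mark (within about 4 mrad), and the cap has clicked and is seated on the stud, with the gripper still holding it and pressing at about 32 N. The job is handed in at about 14 s; I viewed 11 pictures, one over the limit of 10.

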